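# Hold the leak-test valve open on a clamped bearing sleeve

## Task

Leak-test the white bearing sleeve that stands in the brass ring on the black pad: first swing the red-handled toggle clamp over centre so that its rubber foot bears down on the sleeve, then flip the air valve's yellow safety catch right over to its open stop, then pull the valve's black T-handle all the way over towards the robot, against its spring. Finish while still gripping or hooking the T-handle and holding it fully pulled, with the clamp left on the sleeve and the catch open, and leave everything else on the bench where it is.

Things in the scene. Friction and masses are not known exactly. Their poses are not given: they have to be found in the camera images.
- nest: Fixed aluminium base plate 190 x 100 x 12 mm with the leak-test nest and toggle clamp. Origin: centre of its underside on the bench. Its x axis points from the sleeve to the clamp's pivot post (roughly away from the robot). The pivot post (two steel cheeks, 40 mm apart over the outside, 92 mm high) stands at x = +37 to +73 mm
- nest_seat (a point): centre of the sleeve's seat, on top of the black 75 mm square silicone pad, 18 mm above the bench, inside a brass locating ring (45 mm inside, 56 mm outside, 8 mm high)
- sleeve: the white plastic bearing sleeve under test: a tube 40 mm outside, 25 mm inside, 45 mm high, 40 g, standing loose on the seat in the brass ring from the start. Origin: centre of its underside, z up along the tube
- sleeve_mid (a point): centre of the sleeve under test, half-way up
- clamp_arm: the swinging clamp arm. Origin: on its hinge axis, 81 mm above the bench, 60 mm beyond the sleeve's axis along the nest's x. The arm is 14 mm square and reaches 135 mm from the hinge; the last 40 mm is the red grip, 16 mm wide across the swing plane and 18 mm deep. A rubber foot, 32 mm across, stands on its underside 60 mm from the hinge and meets the sleeve's top when the arm is level. Swings in the nest's x-z plane
- clamp_grip (a point): middle of the red grip, 115 mm from the hinge; moves with the arm
- clamp_swing (a joint): clamp arm angle, rad: 0 = open (leaning back 25 degrees past upright, away from the sleeve), 2.0 = arm level with its foot on the sleeve, pointing along the nest's -x. Heavy arm (0.36 kg) that tips over centre: below about 0.4 (upright is 0.43) it drops back open, beyond about 0.5 it falls on to the sleeve by itself and stays on it by its weight, pressing with about 3 to 4 N; moving it takes under 4 N at the grip
- valve: Fixed blue air-valve box, 150 x 64 mm, its top 95 mm above the bench, on a steel foot 180 x 90 x 10 mm. Origin: centre of the underside on the bench; x points roughly away from the robot, y to its left. The lever comes out of the slot in the top
- lever: the valve lever: steel rod 12 mm thick with a black round T-bar across its top (18 mm diameter, 90 mm long, along the valve's y). Origin: on its hinge axis, inside the box on the valve's centre line 40 mm above the bench. Swings in the valve's x-z plane
- lever_grip (a point): centre of the T-bar, 130 mm from the hinge; moves with the lever
- lever_pull (a joint): lever angle, rad: 0 = rest, leaning 0.5 rad from upright towards the valve's +x; 1.0 = fully pulled to the stop, leaning 0.5 rad towards the valve's -x. Springs back to 0 when let go; takes about 2 N at the T-bar at first, 8 N at the end. The closed catch bars it physically
- catch: the yellow safety catch: a bar 10 mm wide (along the valve's x) and 12 mm deep, lying across in front of the lever when closed. Origin: on its hinge axis (along the valve's x), at (21.5, 36, 112) mm in the valve's frame. The bar reaches 108 mm from the hinge towards the valve's -y; its last 36 mm is the tab, 12 mm wide along x and 16 mm deep, overhanging beyond the side of the box
- catch_tab (a point): middle of the tab, 92 mm from the hinge; moves with the catch
- catch_flip (a joint): catch angle, rad: 0 = closed (level, pointing along the valve's -y), 1.57 = straight up, 2.6 = open stop (leaning over to the valve's +y). Tips over centre by its weight (80 g): below about 1.4 it falls back shut, beyond about 1.7 it falls on to the open stop by itself; needs under 2 N at the tab
- spare_sleeve_mid (a point): a second, spare bearing sleeve (same size) standing on the bench to the robot's right, centre half-way up; leave alone
- jar_mid (a point): glass jam jar with twist cap, 72 mm across, 100 mm high, far left, centre half-way up; leave alone
- hammer: ball-peen hammer lying on the left; leave alone
- screwdriver: screwdriver lying on the right; leave alone
- dial_mark (a point): pointer at the rim of the turning dial (60 mm across, top 99 mm above the bench) of the brown regulator housing (100 x 130 mm) at the far middle; leave alone
Not all that is in view belongs to the job. Leave any blue, orange or pink look-alike of the sleeve alone.

How it is judged:
By the outcome, as a careful person would: the job done as asked, in the order asked, and still so for the second after the job is handed in, while the arm keeps its last pose, push and grip.
It also fails if it takes over 64 s, if anything falls off the work surface, if the arm or the gripper's body presses on something with over 40 N, if the wrist force passes 120 N, or if a joint passes its speed limit or range.

## Robot

A 6-joint arm with a two-finger parallel gripper is mounted at the origin on the work surface. World frame = base frame: x ahead of the robot, y to its left, z up, the work surface at z = 0. Lengths are in mm, angles in rad, forces in N, time in s.
With the tool pointing down it reaches from about 250 to 850 mm from the base axis. Payload 12.5 kg.
Tool frame: the origin (TCP) lies midway between the tips of the shut fingers; the grasp point (between the pads) lies 19 mm behind it; z points along the fingers, y is the direction in which the jaws open and shut (so a half turn about z gives the same grasp; the last joint's range is limited). The gripper opens to 93 mm and grips with 3 to 60 N. Pads are 15 mm wide; open, the fingers measure 128 mm over their backs; the gripper's body (75 mm by 188 mm) begins 65 mm behind the grasp point.
Start: joints at [-1.224, 0.351, 1.652, -0, 1.139, -0.085], TCP at [230.195, -499.494, 218.633] pointing down, gripper open.
Joint ranges: [-2.75, 2.75], [-0.79, 2.1], [0.01, 2.65], [-1.57, 4.71], [0.07, 3.14], [-2.87, 2.87]. Speed limits (rad/s): [2.22, 2.22, 2.79, 3.14, 3.14, 3.14].

## Interface

Orientations are given as a unit quaternion [x, y, z, w].
In Python, from rig import ctrl, eyes, job gives the robot as it stands.
- The arm moves only by the shell command python3 -m crank 'ROWS' [FORCE]. ROWS is JSON, a list of rows, each an object with "fingers": the opening, from 0 (shut) to 1 (fully open); "xyz": the shift along the tool's x, y, z in m, a list of three; "dr": the turn, a rotation vector about the tool's x, y, z in degrees, a list of three. In form: [{"fingers": fingers, "xyz": [x, y, z], "dr": [rx, ry, rz]}, ...]. A call has 1 to 12 rows; each row is the pose to reach, as a shift and turn from the pose measured when the call began, along the tool's axes at that moment; what a row does not reach only later rows make up. A row lasts 1/10 s, in which the tool goes at most 50 mm and 8.59 degrees, less where a joint would pass 70% of its speed; a pose out of reach is approached as far as the arm can. A call with a gripper value outside its range is refused whole. The fingers move at their own pace and stop on an object; FORCE is the grip in N (left out, the last holds). Time passes only in rows, so rows that repeat a pose let the fingers close. It gives the time, the measured TCP pose, the force and the opening at its end, in the units of the state.
- ctrl.read_state(): the state, without advancing time (a new reading comes with each control period).
- eyes.camera(name): name is "side" or "top" or "wrist"; returns a dict with "frame" (480x640x3 uint8, red, green, blue), "fx", "fy", "cx", "cy" (pixels), "k1" (the pictures are not rectified: a ray, as slopes to the right and down, at radius r is drawn at 1 + k1 r^2 times it, then the intrinsics apply), "eye" and "attitude" of the camera in the world; the wrist camera has in their place "tool_from_camera" (4x4, takes a point from camera to tool coordinates, whose origin is the TCP and whose axes are the flange's). Camera axes: x right, y up, looking along -z (the intrinsics and any distortion apply to the point x, -y, -z); pixel columns grow to the right and rows downward; lengths in mm; the calibration is good to about 2 mm. A picture is of the moment at which its call begins: read the wrist's pose just before it. There is no depth.
- job.finish_job(): hands the job in, once; it reports no verdict.
The state is a dict: "t": time; "q": joint angles; "joint_vel": joint speeds; "joint_efforts": joint torques, N m; "ee_pos": TCP position; "tcp_rot": TCP orientation; "ft_force": force on the tool from outside, world axes, zero at the start; "wrist_torque": the same for the moment, N m; "finger_gap": finger opening in mm.
Only numpy, scipy, OpenCV 4.12 (cv2) and the standard library are available. Lean on these libraries where they do the work, as an engineer would, in place of code of your own. Each camera call takes 0.05 s, during which the arm holds its last target. There are 200 camera calls.

## Working session

There is one attempt and no reset: what is moved stays moved. The work goes in short steps, Python scripts to look and compute and a shell command to move; the robot and the scene stay as the last step left them, time stands still between calls to the robot, and variables do not carry over. Pictures are saved under pics/ and viewed, about 8 in all and at most 12, crops included, and the job is handed in when it is done.

```bash
ls; mkdir -p pics
python3 - <<'E'
from rig import ctrl, eyes
import cv2,json
s=ctrl.read_state(); print(s)
for n in("side","top"):
    c=eyes.camera(n); cv2.imwrite(f"pics/{n}0.png",c["frame"][:,:,::-1]); print(n,{k:v for k,v in c.items() if k!="frame"})
E
```

```text
pics
{'t': 0.0, 'q': array([-1.22359870e+00,  3.51240336e-01,  1.65241984e+00,  3.14657089e-06,
        1.13909244e+00, -8.46418371e-02]), 'joint_vel': array([ 0.00038113, -0.00126028, -0.00161034,  0.00045657, -0.00278731,
       -0.00081424]), 'joint_efforts': array([ 4.13805856e-04, -4.97327793e+01, -2.85254574e+01,  6.99149980e-02,
        2.56857206e-02, -1.05663848e-04]), 'ee_pos': array([ 230.08465424, -499.18504704,  218.10079784]), 'tcp_rot': array([ 9.76779735e-01,  2.14245216e-01, -7.45039036e-05, -5.75177455e-04]), 'ft_force': array([-0.24865384, -0.14674278, -0.30460535]), 'wrist_torque': array([-0.03630436, -0.0048552 ,  0.01976564]), 'finger_gap': 92.75428580076705}
side {'fx': 437.6594979879738, 'fy': 437.6594979879738, 'cx': 320.3419539265112, 'cy': 235.77726671152067, 'k1': 0.03448432093656583, 'eye': array([ 322.19803676, -805.63561932,  872.47180013]), 'attitude': array([ 0.40824739, -0.06000679, -0.1330662 ,  0.90112521])}
top {'fx': 475.0819106601498, 'fy': 475.0819106601498, 'cx': 319.9589848258649, 'cy': 240.4140347332886, 'k1': -0.000433869719367293, 'eye': array([ 326.91666282,   16.70226002, 1549.12842665]), 'attitude': array([ 0.063055  , -0.06077623, -0.7003534 ,  0.70840344])}
```

View pics/side0.png

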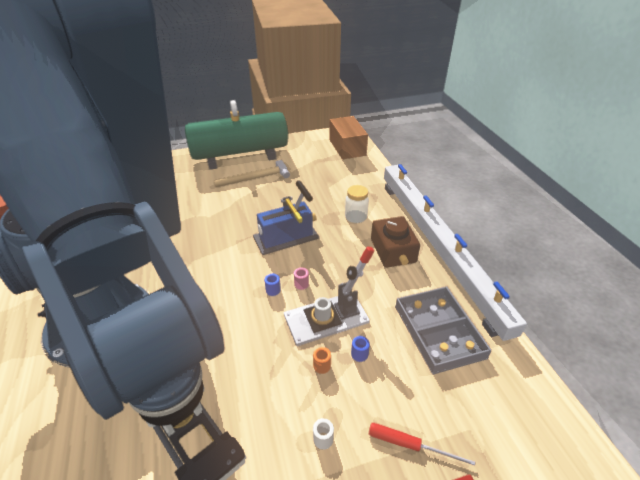

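View pics/top0.png

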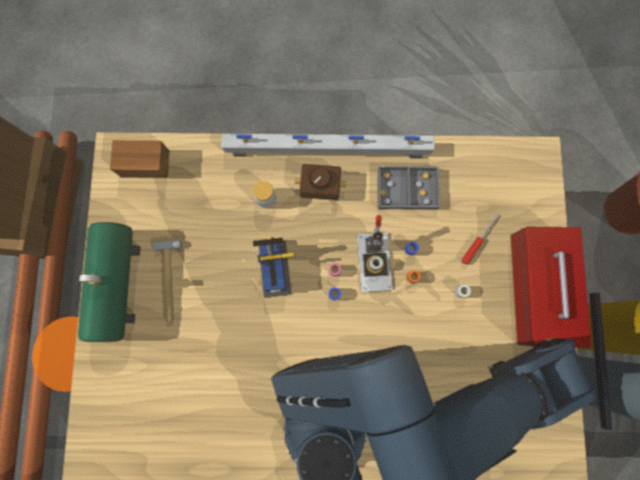

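The side view shows the nest at about (326,318) with the white sleeve in the brass ring at (323,310), and the clamp's red grip at (366,256). The valve is at (285,228), its T-bar at (303,190) and the yellow catch at (292,208). In the top view the nest is at (375,262) and the valve at (273,265).

Sleeve candidates in the side view are white in the ring (323,310), spare white (323,433), blue (272,285), blue (360,348), orange (322,360) and pink (301,278). Only the one in the brass ring fits the description. An enlarged crop will confirm it.

```bash
cat > h.py <<'E'
import numpy as np, cv2
from scipy.spatial.transform import Rotation as R
from rig import ctrl, eyes
def cam(n):
    s=ctrl.read_state(); c=eyes.camera(n)
    if n=="wrist":
        T=np.array(c["tool_from_camera"]); Rt=R.from_quat(s["tcp_rot"]).as_matrix()
        c["eye"]=Rt@T[:3,3]+s["ee_pos"]; c["M"]=Rt@T[:3,:3]
    else: c["M"]=R.from_quat(c["attitude"]).as_matrix()
    return c
def ray(c,p):
    K=np.array([[c["fx"],0,c["cx"]],[0,c["fy"],c["cy"]],[0,0,1]])
    u=cv2.undistortPoints(np.array([[p]],float),K,np.array([c["k1"],0,0,0,0.]))[0,0]
    d=c["M"]@np.array([u[0],-u[1],-1]); return d/np.linalg.norm(d)
def onz(c,p,z):
    d=ray(c,p); return c["eye"]+d*(z-c["eye"][2])/d[2]
def tri(c1,p1,c2,p2):
    A=[];b=[]
    for c,p in((c1,p1),(c2,p2)):
        d=ray(c,p); P=np.eye(3)-np.outer(d,d); A.append(P); b.append(P@c["eye"])
    X=np.linalg.lstsq(np.vstack(A),np.hstack(b),rcond=None)[0]
    return X, np.linalg.norm(np.cross(X-c1["eye"],ray(c1,p1)))*2
def proj(c,X):
    v=c["M"].T@(np.array(X,float)-c["eye"]); x,y=v[0]/-v[2],-v[1]/-v[2]; k=1+c["k1"]*(x*x+y*y)
    return c["fx"]*x*k+c["cx"],c["fy"]*y*k+c["cy"]
def tool(dw):  # world shift mm -> tool m
    return R.from_quat(ctrl.read_state()["tcp_rot"]).inv().apply(dw)/1000
def save(n,im): cv2.imwrite("pics/"+n,im[:,:,::-1])
def blobs(c,lo,hi,box,amin=8):
    x0,y0,x1,y1=box; h=cv2.cvtColor(np.ascontiguousarray(c["frame"]),cv2.COLOR_RGB2HSV)
    m=np.zeros(h.shape[:2],np.uint8); m[y0:y1,x0:x1]=cv2.inRange(h,lo,hi)[y0:y1,x0:x1]
    cs,_=cv2.findContours(m,cv2.RETR_EXTERNAL,cv2.CHAIN_APPROX_NONE)
    return [(cv2.contourArea(k),cv2.minAreaRect(k),cv2.boxPoints(cv2.minAreaRect(k)).round(1).tolist()) for k in cs if cv2.contourArea(k)>amin]
E
python3 - <<'E'
from h import *
a=cam("top");b=cam("side")
z=lambda c,x0,y0,w,h,k:cv2.resize(c["frame"][y0:y0+h,x0:x0+w],None,fx=k,fy=k,interpolation=cv2.INTER_CUBIC)
A=z(a,245,205,160,100,5)
B=z(b,240,170,160,100,5)[:,:400]
save("top1.png",A)
V=z(b,245,175,80,80,5);N=z(b,280,240,100,110,4)
cv=np.zeros((440,800,3),np.uint8);cv[:400,:400]=V;cv[:,400:]=N
save("side1.png",cv)
for n,c,bx in(("top",a,(245,205,405,305)),("side",b,(240,170,400,350))):
    for col,lo,hi in(("yel",(18,130,100),(35,255,255)),("red",(0,170,90),(6,255,255)),("blue",(105,120,50),(125,255,255))):
        for k in blobs(c,lo,hi,bx): print(n,col,k[0],np.round(k[1][0],1),k[2])
E
```

```text
top yel 16.0 [371.5 266.7] [[362.5, 262.79998779296875], [370.0, 257.0], [380.5, 270.6000061035156], [372.8999938964844, 276.3999938964844]]
top yel 98.5 [277.  256.7] [[259.70001220703125, 257.1000061035156], [293.6000061035156, 251.39999389648438], [294.3999938964844, 256.29998779296875], [260.5, 261.8999938964844]]
top red 17.0 [378.5 220.5] [[377.0, 216.0], [380.0, 216.0], [380.0, 225.0], [377.0, 225.0]]
top blue 76.0 [334.5 293. ] [[330.0, 288.0], [339.0, 288.0], [339.0, 298.0], [330.0, 298.0]]
top blue 171.5 [273.  276.1] [[262.5, 265.0], [281.5, 263.5], [283.3999938964844, 287.20001220703125], [264.5, 288.79998779296875]]
top blue 18.0 [263. 250.] [[261.0, 254.0], [261.0, 246.0], [265.0, 246.0], [265.0, 254.0]]
side yel 69.5 [293.5 209.7] [[284.6000061035156, 199.89999389648438], [287.79998779296875, 197.8000030517578], [302.29998779296875, 219.5], [299.1000061035156, 221.60000610351562]]
side blue 151.5 [360.5 343. ] [[353.0, 337.0], [368.0, 337.0], [368.0, 349.0], [353.0, 349.0]]
side blue 25.5 [272.  279.5] [[266.0, 275.0], [278.0, 275.0], [278.0, 284.0], [266.0, 284.0]]
side blue 37.0 [265.6 218.2] [[258.5, 214.10000610351562], [269.79998779296875, 211.3000030517578], [272.6000061035156, 222.39999389648438], [261.29998779296875, 225.1999969482422]]
```

View pics/top1.png

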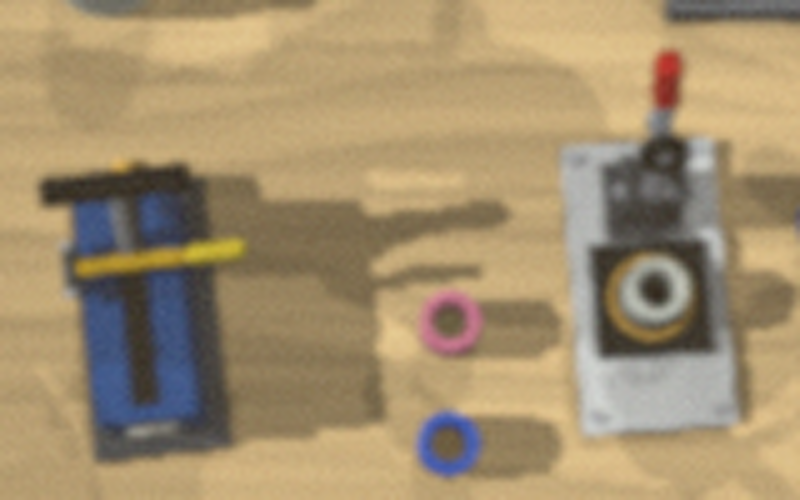

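View pics/side1.png

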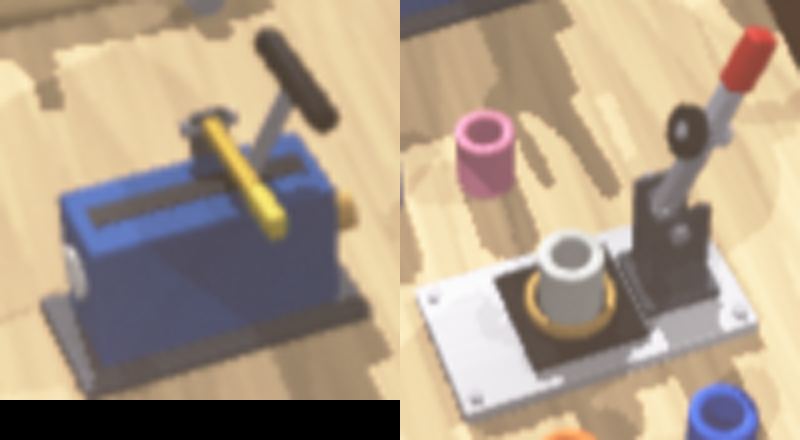

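The crops confirm it: the white sleeve stands in the brass ring on the black pad, and the clamp leans back open. The pink, blue and orange look-alikes are separate. The catch lies closed in front of the lever. Next I locate these points.

Run:
```python
from h import *
a=cam("top");b=cam("side"); r=lambda x:np.round(x,1)
pts={"grip":((378.4,221.4),(367,255)),"Tl":((253.6,243),(298.9,183)),"Tr":((282.4,240),(309.7,199)),"catchtab":((291,254.6),(298.5,217.5)),"hinge":((261,258.2),(287,200))}
for k,(p,q) in pts.items(): X,e=tri(a,p,b,q); print(k,r(X),r(e))
for k,z in(("Tl",154),("Tr",154),("catchtab",112),("hinge",112)):print(k,r(onz(a,pts[k][0],z)),r(onz(b,pts[k][1],z)))
P=[onz(a,p,12) for p in((357.4,234.6),(388.6,233),(393,289.4),(361.6,292.2))]
print("plate",r(P),r(np.mean(P,0)))
d=(P[0]+P[1]-P[2]-P[3])[:2]; print("yaw",np.arctan2(d[1],d[0]))
print("plate side",r([onz(b,p,12) for p in((284.3,313),(298.3,344.5),(369.3,321.3))]))
print("sleeve top", r(onz(a,(245+656/5,205+291/5),63)),r(onz(b,(280+172/4,240+252/4),63)))
```

```text
grip [ 628.9 -148.8  184.6] 3.2
Tl [565.5 220.5 151.8] 2.2
Tr [574.5 134.7 153.4] 0.7
catchtab [535.7 110.6 115.9] 0.5
hinge [524.5 202.  112.9] 0.5
Tl [564.  220.3 154. ] [565.9 217.4 154. ]
Tr [574.1 134.7 154. ] [574.7 134.  154. ]
catchtab [536.5 110.8 112. ] [536.5 115.3 112. ]
hinge [524.3 202.2 112. ] [525.  203.3 112. ]
plate [[ 620.   -99.8   12. ]
 [ 626.6 -202.5   12. ]
 [ 441.4 -214.2   12. ]
 [ 431.2 -112.9   12. ]] [ 529.8 -157.4   12. ]
yaw 0.06623640694029381
plate side [[ 435.7 -118.6   12. ]
 [ 445.7 -217.8   12. ]
 [ 628.  -203.2   12. ]]
sleeve top [ 519.3 -154.9   63. ] [ 524.2 -156.7   63. ]
```

```bash
python3 -m crank '[{"fingers":1,"xyz":[0.1,-0.03,-0.072],"dr":[0,0,8]},{"fingers":1,"xyz":[0.2,-0.06,-0.072],"dr":[0,0,16]},{"fingers":1,"xyz":[0.509,-0.151,-0.072],"dr":[0,0,20.7]},{"fingers":1,"xyz":[0.509,-0.151,-0.072],"dr":[0,0,20.7]},{"fingers":1,"xyz":[0.509,-0.151,-0.072],"dr":[0,0,20.7]},{"fingers":1,"xyz":[0.509,-0.151,-0.072],"dr":[0,0,20.7]},{"fingers":1,"xyz":[0.509,-0.151,-0.072],"dr":[0,0,20.7]},{"fingers":1,"xyz":[0.509,-0.151,-0.072],"dr":[0,0,20.7]},{"fingers":1,"xyz":[0.509,-0.151,-0.072],"dr":[0,0,20.7]},{"fingers":1,"xyz":[0.509,-0.151,-0.072],"dr":[0,0,20.7]},{"fingers":1,"xyz":[0.509,-0.151,-0.072],"dr":[0,0,20.7]},{"fingers":1,"xyz":[0.509,-0.151,-0.072],"dr":[0,0,20.7]}]' 8
python3 - <<'E'
from h import *
c=cam("wrist"); save("w0.png",c["frame"]); s=ctrl.read_state(); print(s["ee_pos"],s["tcp_rot"],s["ft_force"])
print(proj(c,[629,-149,185]), c["eye"])
for k in blobs(c,(0,150,70),(8,255,255),(0,0,640,480),60): print(k)
E
```

```text
t: 1.5
ee_pos: [632.0, -145.6, 290.0]
tcp_rot: [0.999, 0.037, 0.0, -0.001]
ft_force: [-0.4, -1.0, -0.9]
finger_gap: 93.3
[ 630.39546486 -147.39334451  289.85640642] [ 9.99322649e-01  3.67973867e-02 -3.08661047e-04 -3.16436747e-04] [-1.11529213 -0.28405536 -0.10483167]
(np.float64(321.5812384881149), np.float64(241.2094370679038)) [ 707.37687878 -138.74565257  455.29742131]
(1776.0, ((590.25, 268.25), (21.920310974121094, 87.68123626708984), 45.0), [[551.5, 291.5], [613.5, 229.5], [629.0, 245.0], [567.0, 307.0]])
(635.5, ((319.0, 243.0), (30.0, 24.0), 90.0), [[307.0, 228.0], [331.0, 228.0], [331.0, 258.0], [307.0, 258.0]])
```

View pics/w0.png

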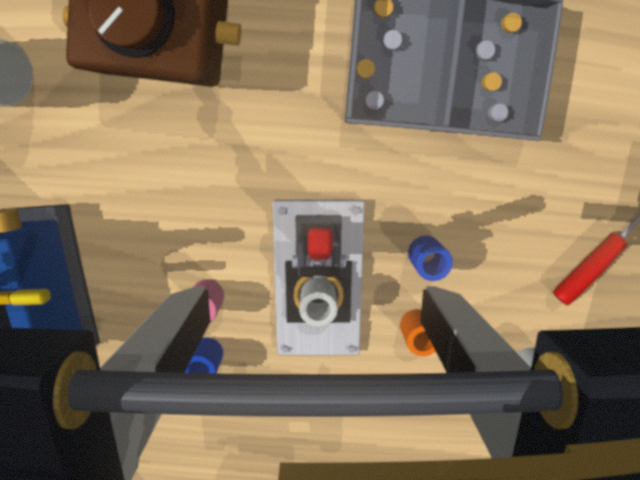

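```bash
python3 -m crank '[{"fingers":0.6,"xyz":[0,0,0.04],"dr":[0,0,0]},{"fingers":0.6,"xyz":[0,0,0.08],"dr":[0,0,0]},{"fingers":0.5,"xyz":[0,0,0.124],"dr":[0,0,0]},{"fingers":0.5,"xyz":[0,0,0.124],"dr":[0,0,0]},{"fingers":0,"xyz":[0,0,0.124],"dr":[0,0,0]},{"fingers":0,"xyz":[0,0,0.124],"dr":[0,0,0]},{"fingers":0,"xyz":[0,0,0.124],"dr":[0,0,0]},{"fingers":0,"xyz":[0,0,0.124],"dr":[0,0,0]},{"fingers":0,"xyz":[0,0,0.124],"dr":[0,0,0]},{"fingers":0,"xyz":[0,0,0.124],"dr":[0,0,0]},{"fingers":0,"xyz":[0,0,0.124],"dr":[0,0,0]},{"fingers":0,"xyz":[0,0,0.124],"dr":[0,0,0]}]' 8
```

```text
t: 2.75
ee_pos: [630.5, -148.6, 166.3]
tcp_rot: [0.999, 0.037, 0.0, 0.001]
ft_force: [0.1, -6.5, 0.5]
finger_gap: 16.0
```

```bash
python3 -m crank '[{"fingers":0,"xyz":[-0.014,0.001,-0.006],"dr":[0,0,0]},{"fingers":0,"xyz":[-0.027,0.001,-0.009],"dr":[0,0,0]},{"fingers":0,"xyz":[-0.042,0.001,-0.011],"dr":[0,0,0]},{"fingers":0,"xyz":[-0.056,0.001,-0.0105],"dr":[0,0,0]},{"fingers":0,"xyz":[-0.070,0.001,-0.009],"dr":[0,0,0]},{"fingers":0,"xyz":[-0.084,0.001,-0.005],"dr":[0,0,0]},{"fingers":0,"xyz":[-0.097,0.001,0.0005],"dr":[0,0,0]},{"fingers":0,"xyz":[-0.110,0.001,0.007],"dr":[0,0,0]},{"fingers":0,"xyz":[-0.122,0.001,0.0155],"dr":[0,0,0]},{"fingers":0,"xyz":[-0.132,0.001,0.025],"dr":[0,0,0]},{"fingers":0,"xyz":[-0.141,0.001,0.036],"dr":[0,0,0]},{"fingers":0,"xyz":[-0.149,0.001,0.048],"dr":[0,0,0]}]'
```

```text
t: 3.95
ee_pos: [480.9, -160.2, 118.1]
tcp_rot: [0.999, 0.037, -0.001, 0.0]
ft_force: [-3.2, 3.0, 1.4]
finger_gap: 15.6
```

```bash
python3 -m crank '[{"fingers":0,"xyz":[-0.006,0,0.013],"dr":[0,0,0]},{"fingers":0,"xyz":[-0.0107,0,0.0266],"dr":[0,0,0]},{"fingers":0,"xyz":[-0.013,0,0.041],"dr":[0,0,0]},{"fingers":0,"xyz":[-0.0146,0,0.053],"dr":[0,0,0]},{"fingers":0,"xyz":[-0.0146,0,0.055],"dr":[0,0,0]},{"fingers":0,"xyz":[-0.0146,0,0.055],"dr":[0,0,0]}]'
python3 -m crank '[{"fingers":0.5,"xyz":[0,0,0],"dr":[0,0,0]},{"fingers":0.5,"xyz":[0,0,0],"dr":[0,0,0]},{"fingers":0.5,"xyz":[0,0,0],"dr":[0,0,0]},{"fingers":0.5,"xyz":[0,0,0],"dr":[0,0,0]}]'
```

```text
t: 4.55
ee_pos: [464.8, -161.3, 62.3]
tcp_rot: [0.999, 0.037, -0.002, -0.0]
ft_force: [-5.6, -4.6, -2.4]
finger_gap: 16.3
t: 4.95
ee_pos: [465.1, -161.3, 62.6]
tcp_rot: [0.999, 0.037, -0.002, 0.0]
ft_force: [0.2, 0.9, -0.1]
finger_gap: 43.1
```

```bash
python3 -m crank '[{"fingers":0.5,"xyz":[0,0,-0.05],"dr":[0,0,0]},{"fingers":0.5,"xyz":[0,0,-0.1],"dr":[0,0,0]},{"fingers":0.5,"xyz":[0,0,-0.15],"dr":[0,0,0]},{"fingers":0.5,"xyz":[0,0,-0.187],"dr":[0,0,0]},{"fingers":0.33,"xyz":[0.012,-0.035,-0.187],"dr":[0,0,-8.5]},{"fingers":0.33,"xyz":[0.024,-0.07,-0.187],"dr":[0,0,-17]},{"fingers":0.33,"xyz":[0.036,-0.105,-0.187],"dr":[0,0,-25.5]},{"fingers":0.33,"xyz":[0.048,-0.14,-0.187],"dr":[0,0,-34]},{"fingers":0.33,"xyz":[0.06,-0.175,-0.187],"dr":[0,0,-42.5]},{"fingers":0.33,"xyz":[0.072,-0.21,-0.187],"dr":[0,0,-51]},{"fingers":0.33,"xyz":[0.084,-0.245,-0.187],"dr":[0,0,-59.5]},{"fingers":0.33,"xyz":[0.091,-0.267,-0.187],"dr":[0,0,-68]}]'
python3 -m crank '[{"fingers":0.33,"xyz":[0,0,0],"dr":[0,0,-8]},{"fingers":0.33,"xyz":[0,0,0],"dr":[0,0,-16]},{"fingers":0.33,"xyz":[0,0,0],"dr":[0,0,-23.8]},{"fingers":0.33,"xyz":[0,0,0],"dr":[0,0,-23.8]},{"fingers":0.33,"xyz":[0,0,0],"dr":[0,0,-23.8]}]'
python3 - <<'E'
from h import *
c=cam("wrist"); save("w1.png",c["frame"]); s=ctrl.read_state(); print(s["ee_pos"],s["tcp_rot"],s["q"],s["finger_gap"])
print("tab98",proj(c,[535.8,111.5,118]),"hinge",proj(c,[525.6,209,118]),"T",proj(c,[570,177.5,163]))
for k in blobs(c,(18,130,100),(35,255,255),(0,0,640,480),60): print(k)
b=cam("side"); x=b["frame"][160:360,250:400]; save("s2.png",cv2.resize(x,None,fx=3,fy=3))
E
```

```text
t: 6.15
ee_pos: [537.2, 114.1, 249.2]
tcp_rot: [0.806, 0.592, -0.002, -0.001]
ft_force: [-0.1, -0.2, -1.2]
finger_gap: 30.5
t: 6.65
ee_pos: [537.2, 114.1, 249.3]
tcp_rot: [0.668, 0.745, -0.001, -0.001]
ft_force: [-1.1, 0.7, -0.2]
finger_gap: 30.6
[537.1690189  114.10284294 249.28566729] [ 0.66753978  0.74457181 -0.0011929  -0.00143054] [1.24225808e-01 3.20990153e-01 1.61475150e+00 6.34713427e-04
 1.20952874e+00 1.50064912e-02] 30.52050845133146
tab98 (np.float64(316.15468502556047), np.float64(234.52144794064716)) hinge (np.float64(316.9918492240838), np.float64(95.67396379610884)) T (np.float64(385.1725595835031), np.float64(154.64812955295656))
(10361.0, ((334.0, 462.5), (33.0, 488.0), 90.0), [[90.0, 446.0], [578.0, 446.0], [578.0, 479.0], [90.0, 479.0]])
(150.5, ((294.64642333984375, 429.28179931640625), (31.379619598388672, 12.698107719421387), 68.5522689819336), [[283.0, 417.0], [294.79998779296875, 412.3999938964844], [306.29998779296875, 441.6000061035156], [294.5, 446.20001220703125]])
(190.5, ((406.6965637207031, 417.52618408203125), (8.392395973205566, 33.371337890625), 7.5
[... 806 characters left out ...]
], [227.1999969482422, 354.5], [235.6999969482422, 357.1000061035156], [227.39999389648438, 384.0]])
(419.5, ((571.75, 252.75003051757812), (21.50348663330078, 23.084625244140625), 18.43494987487793), [[557.9000244140625, 260.29998779296875], [565.2000122070312, 238.39999389648438], [585.5999755859375, 245.1999969482422], [578.2999877929688, 267.1000061035156]])
(186.5, ((395.0, 142.0), (26.0, 8.0), 90.0), [[391.0, 129.0], [399.0, 129.0], [399.0, 155.0], [391.0, 155.0]])
(1977.0, ((312.5, 174.0), (144.0, 17.0), 90.0), [[304.0, 102.0], [321.0, 102.0], [321.0, 246.0], [304.0, 246.0]])
(5038.5, ((587.5, 138.5), (79.0, 81.0), 90.0), [[547.0, 99.0], [628.0, 99.0], [628.0, 178.0], [547.0, 178.0]])
```

View pics/w1.png

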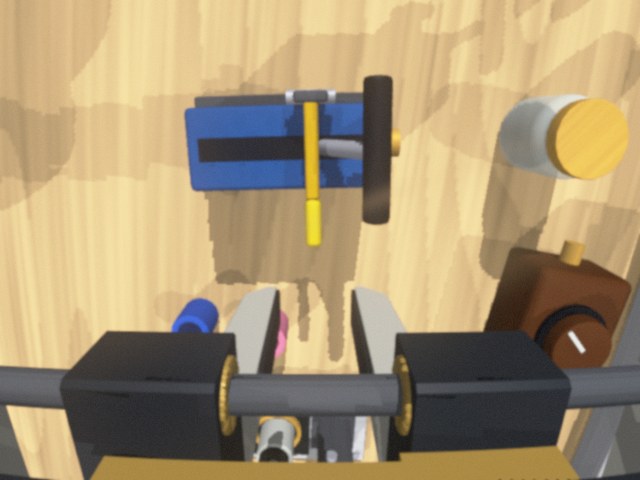

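View pics/s2.png

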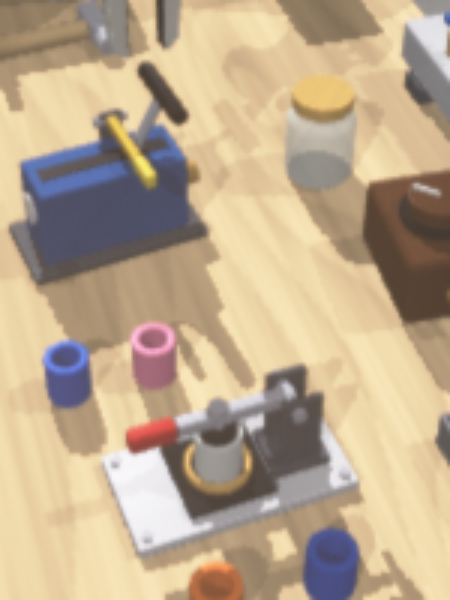

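The side crop shows the clamp arm level with its foot on the sleeve. In the wrist picture the catch bar runs from its hinge at (310,97) to the tab end at (314,246), and the T-bar runs from (377,77) to (377,221).

Run:
```python
from h import *
c=cam("wrist"); s=ctrl.read_state()
for n,p,z in(("end",(314,245),119),("tabstart",(313,198),119),("hinge",(310,97),119),("Ttop",(377,84),155),("Tbot",(377,214),155)): print(n,onz(c,p,z).round(1))
e=onz(c,(314,245),119); h=onz(c,(310,97),119); print("len",np.linalg.norm(e-h))
u=(h-e)/np.linalg.norm(h-e); t=e+10*u; t[2]=93; print("target",t, "shift",tool(t-s["ee_pos"]).round(4),"yaw",np.arctan2(-u[0],u[1]))
```

```text
end [535.1 103.6 119. ]
tabstart [530.5 138.5 119. ]
hinge [520.9 207.5 119. ]
Ttop [560.3 217.7 155. ]
Tbot [571.8 139.4 155. ]
len 104.91916480972897
target [533.71581311 113.46464264  93.        ] shift [-0.0003 -0.0029  0.1563] yaw 0.13546656383568795
```

```bash
python3 -m crank '[{"fingers":0.33,"xyz":[0,-0.0025,0.05],"dr":[0,0,-1.2]},{"fingers":0.33,"xyz":[0,-0.0025,0.1],"dr":[0,0,-1.2]},{"fingers":0.33,"xyz":[0,-0.0025,0.14],"dr":[0,0,-1.2]},{"fingers":0.33,"xyz":[0,-0.0025,0.156],"dr":[0,0,-1.2]},{"fingers":0.33,"xyz":[0,-0.0025,0.156],"dr":[0,0,-1.2]},{"fingers":0,"xyz":[0,-0.0025,0.156],"dr":[0,0,-1.2]},{"fingers":0,"xyz":[0,-0.0025,0.156],"dr":[0,0,-1.2]},{"fingers":0,"xyz":[0,-0.0025,0.156],"dr":[0,0,-1.2]},{"fingers":0,"xyz":[0,-0.0025,0.156],"dr":[0,0,-1.2]},{"fingers":0,"xyz":[0,-0.0025,0.156],"dr":[0,0,-1.2]}]' 6
```

```text
t: 7.8
ee_pos: [535.2, 114.0, 94.4]
tcp_rot: [0.659, 0.752, -0.0, -0.001]
ft_force: [2.1, 0.2, 7.1]
finger_gap: 12.0
```

```bash
python3 -m crank '[{"fingers":0,"xyz":[0.0005,0,-0.01],"dr":[0,0,0]},{"fingers":0,"xyz":[0.002,0,-0.019],"dr":[0,0,0]},{"fingers":0,"xyz":[0.0043,0,-0.0287],"dr":[0,0,0]},{"fingers":0,"xyz":[0.0077,0,-0.0378],"dr":[0,0,0]},{"fingers":0,"xyz":[0.012,0,-0.0465],"dr":[0,0,0]},{"fingers":0,"xyz":[0.017,0,-0.0548],"dr":[0,0,0]}]'
```

```text
t: 8.4
ee_pos: [532.9, 131.1, 150.0]
tcp_rot: [0.659, 0.752, -0.0, -0.0]
ft_force: [3.0, 0.4, -1.9]
finger_gap: 11.8
```

```bash
python3 -m crank '[{"fingers":0,"xyz":[0.0124,0,-0.0148],"dr":[0,0,0]},{"fingers":0,"xyz":[0.0276,0,-0.0268],"dr":[0,0,0]},{"fingers":0,"xyz":[0.0449,0,-0.0356],"dr":[0,0,0]},{"fingers":0,"xyz":[0.0635,0,-0.0408],"dr":[0,0,0]},{"fingers":0,"xyz":[0.0828,0,-0.0422],"dr":[0,0,0]},{"fingers":0,"xyz":[0.102,0,-0.0397],"dr":[0,0,0]},{"fingers":0,"xyz":[0.1204,0,-0.0334],"dr":[0,0,0]},{"fingers":0,"xyz":[0.137,0,-0.0236],"dr":[0,0,0]},{"fingers":0,"xyz":[0.1515,0,-0.0107],"dr":[0,0,0]},{"fingers":0,"xyz":[0.1575,0,-0.0032],"dr":[0,0,0]},{"fingers":0,"xyz":[0.1615,0,0.003],"dr":[0,0,0]},{"fingers":0,"xyz":[0.1615,0,0.003],"dr":[0,0,0]}]'
```

```text
t: 9.6
ee_pos: [511.8, 292.7, 146.1]
tcp_rot: [0.659, 0.752, 0.0, -0.001]
ft_force: [2.7, 3.2, 0.9]
finger_gap: 11.8
```

```bash
python3 -m crank '[{"fingers":0.35,"xyz":[0,0,0],"dr":[0,0,0]},{"fingers":0.35,"xyz":[0,0,0],"dr":[0,0,0]},{"fingers":0.35,"xyz":[0,0,0],"dr":[0,0,0]},{"fingers":0.35,"xyz":[0,0,-0.05],"dr":[0,0,0]},{"fingers":0.35,"xyz":[0,0,-0.1],"dr":[0,0,0]},{"fingers":0.35,"xyz":[0,0,-0.13],"dr":[0,0,0]},{"fingers":0.35,"xyz":[0,0,-0.13],"dr":[0,0,0]}]'
python3 - <<'E'
from h import *
s=ctrl.read_state(); print(s["q"].round(3))
b=cam("side"); a=cam("top"); cv=np.zeros((480,800,3),np.uint8)
cv[:,:400]=cv2.resize(b["frame"][165:261,245:325],(400,480),interpolation=cv2.INTER_CUBIC); cv[:,400:]=cv2.resize(a["frame"][215:311,235:315],(400,480),interpolation=cv2.INTER_CUBIC); save("c3.png",cv)
E
```

```text
t: 10.3
ee_pos: [513.1, 293.0, 280.6]
tcp_rot: [0.659, 0.752, 0.004, 0.001]
ft_force: [0.0, 0.1, -1.0]
finger_gap: 32.2
[0.439 0.369 1.47  0.002 1.296 0.307]
```

View pics/c3.png

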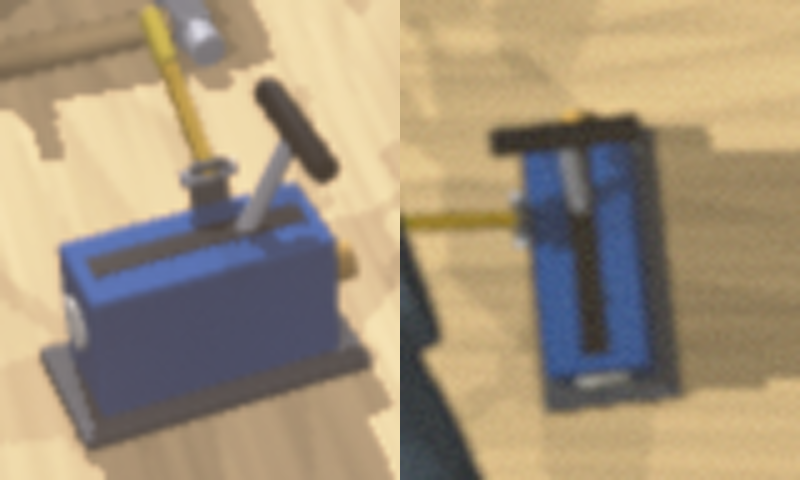

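The catch lies open, leaning over to valve +y. In the crop its bar runs from the hinge at (208,165) up to (150,15). The lever is at rest. Next I grip the T-bar off-centre, on the right side clear of the rod.

```bash
python3 -m crank '[{"fingers":0.6,"xyz":[-0.048,0.013,0],"dr":[0,0,0]},{"fingers":0.6,"xyz":[-0.096,0.026,0],"dr":[0,0,0]},{"fingers":0.6,"xyz":[-0.143,0.039,0],"dr":[0,0,0]},{"fingers":0.6,"xyz":[-0.143,0.039,0.04],"dr":[0,0,0]},{"fingers":0.6,"xyz":[-0.143,0.039,0.08],"dr":[0,0,0]},{"fingers":0.6,"xyz":[-0.143,0.039,0.08],"dr":[0,0,0]}]'
python3 - <<'E'
from h import *
c=cam("wrist"); s=ctrl.read_state(); save("w4.png",c["frame"]); print(s["ee_pos"],s["tcp_rot"],s["finger_gap"])
print("pred bar at grasp",proj(c,[570.6,156.2,153]))
E
```

```text
t: 11.0
ee_pos: [565.7, 154.6, 189.3]
tcp_rot: [0.659, 0.752, -0.004, -0.004]
ft_force: [0.2, -0.6, -0.2]
finger_gap: 55.8
[567.29100844 155.2722781  192.88934238] [ 0.65923636  0.75192726 -0.00230743 -0.00273583] 55.83008495228116
pred bar at grasp (np.float64(329.47798191637594), np.float64(277.00734616110094))
```

View pics/w4.png

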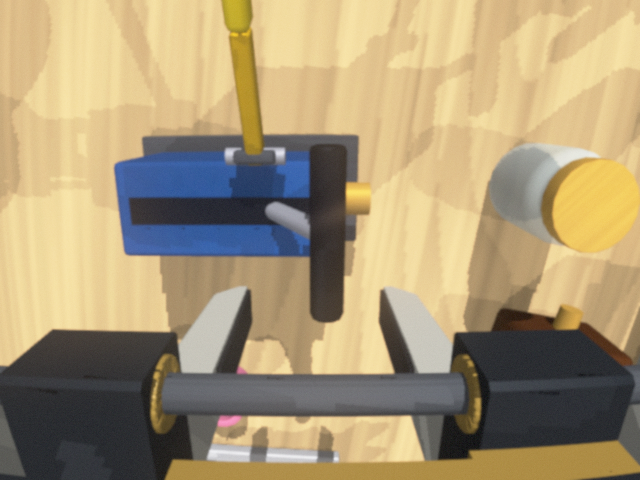

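```bash
python3 -m crank '[{"fingers":0.6,"xyz":[0,0.002,0.03],"dr":[0,0,0]},{"fingers":0.6,"xyz":[0,0.002,0.057],"dr":[0,0,0]},{"fingers":0.6,"xyz":[0,0.002,0.057],"dr":[0,0,0]},{"fingers":0,"xyz":[0,0.002,0.057],"dr":[0,0,0]},{"fingers":0,"xyz":[0,0.002,0.057],"dr":[0,0,0]},{"fingers":0,"xyz":[0,0.002,0.057],"dr":[0,0,0]},{"fingers":0,"xyz":[0,0.002,0.057],"dr":[0,0,0]},{"fingers":0,"xyz":[0,0.002,0.057],"dr":[0,0,0]},{"fingers":0,"xyz":[0,0.002,0.057],"dr":[0,0,0]},{"fingers":0,"xyz":[0,0.002,0.057],"dr":[0,0,0]},{"fingers":0,"xyz":[0,0.002,0.057],"dr":[0,0,0]}]' 25
```

```text
t: 12.15
ee_pos: [570.0, 155.7, 136.7]
tcp_rot: [0.659, 0.752, -0.001, -0.002]
ft_force: [4.8, 1.6, 3.8]
finger_gap: 17.0
```

```bash
python3 -m crank '[{"fingers":0,"xyz":[0,-0.0117,-0.0057],"dr":[0,0,0]},{"fingers":0,"xyz":[0,-0.0239,-0.0101],"dr":[0,0,0]},{"fingers":0,"xyz":[0,-0.0365,-0.0133],"dr":[0,0,0]},{"fingers":0,"xyz":[0,-0.0493,-0.0153],"dr":[0,0,0]},{"fingers":0,"xyz":[0,-0.0623,-0.0159],"dr":[0,0,0]},{"fingers":0,"xyz":[0,-0.0753,-0.0153],"dr":[0,0,0]},{"fingers":0,"xyz":[0,-0.0881,-0.0133],"dr":[0,0,0]},{"fingers":0,"xyz":[0,-0.1007,-0.0101],"dr":[0,0,0]},{"fingers":0,"xyz":[0,-0.1129,-0.0057],"dr":[0,0,0]},{"fingers":0,"xyz":[0,-0.121,-0.002],"dr":[0,0,0]},{"fingers":0,"xyz":[0,-0.1246,0],"dr":[0,0,0]},{"fingers":0,"xyz":[0,-0.1246,0],"dr":[0,0,0]}]'
```

```text
t: 13.35
ee_pos: [448.0, 139.9, 138.2]
tcp_rot: [0.659, 0.752, 0.001, -0.0]
ft_force: [7.2, 2.9, 4.4]
finger_gap: 17.5
```

```bash
python3 -m crank '[{"fingers":0,"xyz":[0,-0.003,0.001],"dr":[0,0,0]},{"fingers":0,"xyz":[0,-0.003,0.001],"dr":[0,0,0]},{"fingers":0,"xyz":[0,-0.003,0.001],"dr":[0,0,0]}]'
python3 -m crank '[{"fingers":0,"xyz":[0,-0.003,0.001],"dr":[0,0,0]},{"fingers":0,"xyz":[0,-0.003,0.001],"dr":[0,0,0]},{"fingers":0,"xyz":[0,-0.003,0.001],"dr":[0,0,0]}]'
```

```text
t: 13.65
ee_pos: [447.3, 139.9, 137.9]
tcp_rot: [0.659, 0.752, 0.003, 0.001]
ft_force: [11.7, 1.8, -3.0]
finger_gap: 17.3
t: 13.95
ee_pos: [447.2, 139.9, 137.8]
tcp_rot: [0.659, 0.752, 0.006, 0.003]
ft_force: [14.0, 1.7, -2.8]
finger_gap: 17.4
```

```bash
python3 -m crank '[{"fingers":0,"xyz":[0,-0.004,0.0],"dr":[0,0,0]},{"fingers":0,"xyz":[0,-0.004,0.0],"dr":[0,0,0]},{"fingers":0,"xyz":[0,-0.004,0],"dr":[0,0,0]},{"fingers":0,"xyz":[0,-0.004,0],"dr":[0,0,0]}]' 30
python3 - <<'E'
from h import *
s=ctrl.read_state(); print(s["ee_pos"],s["ft_force"])
b=cam("side"); a=cam("top"); cv=np.zeros((480,800,3),np.uint8)
cv[:,:400]=cv2.resize(b["frame"][180:348,240:380],(400,480),interpolation=cv2.INTER_CUBIC); cv[:,400:]=cv2.resize(a["frame"][205:325,235:335],(400,480),interpolation=cv2.INTER_CUBIC); save("c5.png",cv)
E
```

```text
t: 14.35
ee_pos: [447.1, 139.9, 138.0]
tcp_rot: [0.66, 0.752, 0.009, 0.006]
ft_force: [24.9, 4.5, -20.0]
finger_gap: 17.3
[447.07426356 139.90553464 137.97051774] [ 24.92292175   4.49966132 -19.97898045]
```

View pics/c5.png

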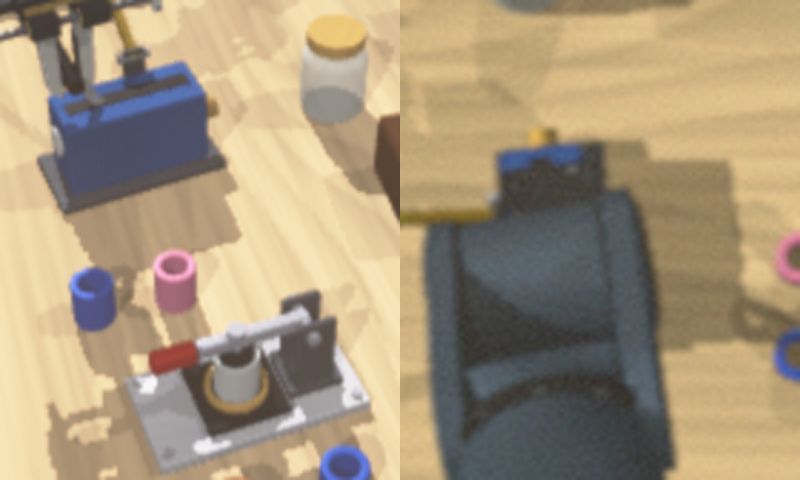

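```bash
python3 -m crank '[{"fingers":0,"xyz":[0,-0.003,0.001],"dr":[0,0,0]},{"fingers":0,"xyz":[0,-0.003,0.001],"dr":[0,0,0]},{"fingers":0,"xyz":[0,-0.003,0.001],"dr":[0,0,0]},{"fingers":0,"xyz":[0,-0.003,0.001],"dr":[0,0,0]},{"fingers":0,"xyz":[0,-0.003,0.001],"dr":[0,0,0]},{"fingers":0,"xyz":[0,-0.003,0.001],"dr":[0,0,0]}]'
```

```text
t: 15.05
ee_pos: [447.3, 139.9, 137.8]
tcp_rot: [0.66, 0.752, 0.012, 0.009]
ft_force: [16.0, 2.7, -6.0]
finger_gap: 17.6
```

The lever is against its stop: the position stays the same while the push varies from 12 to 25 N. It is now held steadily at 16 N, well above the 8 N spring. The clamp is on the sleeve and the catch is open, so I hand the job in.

```bash
python3 -c "
from rig import job; print(job.finish_job())"
```

```text
the job is handed in; nothing more can be done
None
```

The leak test is set up as asked and I've handed the job in at about 15 s of the 64 s allowed. I did it in the order given:

1. **Clamp:** I gripped the red handle and swung it over centre until the foot rested on the white sleeve.
2. **Catch:** I carried the yellow safety catch round to its open stop and let go.
3. **Lever:** I gripped the T-bar, pulled it fully towards the robot and am still holding it.

**Last checks:**
- **Clamp and sleeve:** the final side picture shows the clamp arm level on the sleeve, with the sleeve upright in the brass ring.
- **Catch:** a picture taken before the pull shows the whole bar over on its open side. In the last picture the arm hides part of it, but the visible part is still over.
- **Lever:** the T-bar moved about 124 mm, against 125 mm expected. It then stayed put while the pull went from 12 to 25 N, so it is at its stop. I handed in with a pull of about 16 N, against the spring's 8 N.
- **Other items:** the neighbours visible in the last picture look undisturbed. I did not check the hammer, screwdriver and spare sleeve again at the end, but the arm never went near them at low height.

While I tested the stop, the pull on the T-bar briefly reached about 32 N, through the fingers only. No check failed.

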